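# Tip the sharpening stone into its holder and push it home

## Task

The sharpening stone has been left standing on end at the open end of its low tray-shaped holder. Push it over with the fingers, high up near its top, so that it falls down flat inside the holder, between the side lips and towards the end stop; then push it along by its near end until its far end sits against the stop, the stone lying roughly in line with the holder. Only push: do not grip or lift the stone, and leave the two spice jars and the sauce cup beside the holder where they are.

Things in the scene. Friction and masses are not known exactly. Their poses are not given: they have to be found in the camera images.
- stone_center (a point): centre of the sharpening stone, a plain tan and grey block 50 x 150 x 26 mm, 0.25 to 0.42 kg, loose. Its y axis runs along the 150 mm, x along the 50 mm, z along the 26 mm. It starts on end (y up) on the holder's bed, top 159 mm above the table, a broad face towards the stop, up to 6 degrees askew, z roughly towards the stop. Leant past 10 degrees it falls by itself.
- holder: low metal tray with black rubber bed, fixed to the table, 280 x 120 mm. Origin: centre of its underside, on the table. x runs lengthwise towards the end stop, y across, z up. Bed 9 mm above the table; side lips 5 mm above the bed, 100 mm clear between them; the end at x = -140 mm is open.
- stop_face (a point): centre of the inner face of the end stop, a bar across the holder at x = +124 mm of its frame; its top is 23 mm above the table, this point 16 mm. Axes as the holder's. The stone, tipped straight towards it, lands a few cm short of it; sliding it on over the rubber takes 2 to 7 N.
- jar_tall_mid (a point): middle (half-way up) of the upright spice jar with a smooth red cap, 45 mm wide, 106 mm tall; stands loose beside the holder on its +y side; a bystander
- jar_short_mid (a point): middle (half-way up) of the upright, squatter spice jar with a white cap, 47 mm wide, 98 mm tall; stands loose beside the holder on its -y side; a bystander
- sauce_cup_mid (a point): middle (half-way up) of the small open steel sauce cup, 65 mm wide, 37 mm tall, loose, beside the holder's open end on its +y side; a bystander
There are look-alikes about, which are no part of the job. There is more than one size of the part that bears stone_center; the job needs the smallest.

How it is judged:
By the outcome, as a careful person would: the job done as asked, in the order asked, and still so for the second after the job is handed in, with the robot touching nothing.
It also fails if it takes over 45 s, if anything falls off the work surface, if the arm or the gripper's body presses on something with over 40 N, if the wrist force passes 120 N, or if a joint passes its speed limit or range.

## Robot

A 7-joint arm with a two-finger parallel gripper is mounted at the origin on a cart in front of the work surface, level with it; the furniture and walls round the work are solid. World frame = base frame: x ahead of the robot, y to its left, z up, the work surface at z = 0. Lengths are in m, angles in rad, forces in N, time in s.
With the tool pointing down it reaches from about 0.425 to 0.8 m from the base axis. Payload 8.3 kg.
Tool frame: the origin (TCP) lies at the very end of the fingers, on their centre line; the grasp point (between the pads) lies 19 mm behind it; y points along the fingers, x is the direction in which the jaws open and shut, and the axes are right-handed (so a half turn about y gives the same grasp; the last joint's range is limited). The gripper opens to 85 mm and grips with 20 to 120 N. Pads are 22 mm wide; open, the fingers measure 114 mm over their backs; the gripper's body (76 mm by 85 mm) begins 54 mm behind the grasp point. The pads swing forward as they close: fully open they stand 13 mm farther back than shut.
Start: joints at [1.05, 0.383, 0.016, 1.37, -0.006, 1.388, -0.046], TCP at [0.276, -0.561, 0.231] pointing down, gripper open.
Joint ranges: [-2.95, 2.95], [-0.25, 2.06], [-1.52, 1.56], [0.18, 2.33], [-1.44, 4.58], [0.02, 2.06], [-3.01, 3.01]. Speed limits (rad/s): [2.39, 2.39, 3.01, 3.01, 3.14, 3.14, 3.14].

## Interface

Orientations are given as a rotation vector (axis times angle).
In Python, from plant import * gives the robot as it stands.
- The arm moves only by the tool send_rows, never from a script. Its argument "moves" is a list of rows, each a list of 3 entries, a list of its own where there are three numbers: the shift along the tool's x, y, z in units of 25 mm (1.0 is 25 mm), then the turn, a rotation vector about the tool's x, y, z in units of 6 degrees (1.0 is 6 degrees), then the opening, from 0 (shut) to 1 (fully open). In form: [[[dx, dy, dz], [rx, ry, rz], gripper], ...]. A call has 1 to 20 rows; each row shifts and turns the pose as measured when the row begins, along the tool's axes as they then stand; what a row does not reach is not made up. A row lasts 1/12 s, in which the tool goes at most 41.7 mm and 7.16 degrees, less where a joint would pass 70% of its speed; a pose out of reach is approached as far as the arm can. A call is refused whole if a number of a shift passes 1 or a number of a turn 1, either way. A call with a gripper value outside its range is refused whole. The fingers move at their own pace and stop on an object; "grip_force" is the grip in N (left out, the last holds). Time passes only in rows, so rows that do not move let the fingers close. It gives the time, the measured TCP pose, the force and the opening at its end, in the units of the state.
- get_state(): the state, without advancing time (a new reading comes with each control period).
- snapshot(name): name is "scene" or "top" or "wrist"; returns a dict with "image" (480x640x3 uint8, red, green, blue), "camera_matrix" (3x3 intrinsics, pixels), "T" (4x4, takes a point from camera to world coordinates); the wrist camera has in their place "hand_eye" (4x4, takes a point from camera to tool coordinates, whose origin is the TCP and whose axes are the tool frame's). Camera axes: x right, y up, looking along -z (the intrinsics and any distortion apply to the point x, -y, -z); pixel columns grow to the right and rows downward; lengths in m; the calibration is good to about 2 mm. The wrist camera is an equidistant fisheye: a pixel r from the principal point sees the ray r / f radians off the axis. A picture is of the moment at which its call begins: read the wrist's pose just before it. There is no depth.
- hand_in(): hands the job in, once; it reports no verdict.
Trained networks look in a picture, given as the dict that the camera call returned (one of the last four; its "shot" number tells which), for a name from the list of things; names that differ only in an ending like _2 or _b are one class to them, and where a whole thing is asked for, a point or a joint stands for the part that bears it (a point fixed in the world has none). Each returns a list of dicts, best first, with "score" (0 to 1); they miss things now and then, are a little off and sometimes report something else, mostly with a low value. They report only what shows in the picture. A call takes as long as a camera call. They do not tell look-alikes from the thing itself.
- search_frame(picture, query): "position" ([x, y, z] in m, in world coordinates, good to about 4 mm: the middle of the surface that is visible of it).
- place_of(picture, query): "position" ([x, y, z] in m, in world coordinates, good to about 4 mm: a listed point, or the origin of a listed thing).
The state is a dict: "clock": time; "q": joint angles; "dq": joint speeds; "joint_torque": joint torques, N m; "position": TCP position; "orientation": TCP orientation; "ft_force": force on the tool from outside, world axes, zero at the start; "torque": the same for the moment, N m; "gripper_width": opening from 0.0 (shut) to 1.0 (fully open).
Only numpy, scipy, OpenCV 4.12 (cv2) and the standard library are available. Lean on these libraries where they do the work, as an engineer would, in place of code of your own. Each camera call takes 0.05 s, during which the arm holds its last target. There are 200 camera calls.

## Working session

There is one attempt and no reset: what is moved stays moved. The work goes in short steps, Python scripts to look and compute and a tool call to move; the robot and the scene stay as the last step left them, time stands still between calls to the robot, and variables do not carry over. Pictures are saved under pics/ and viewed, about 8 in all and at most 12, crops included, and the job is handed in when it is done.

Besides the shell and the picture viewer there is one more tool, called as name(argument=value, ...) on one line, values as JSON. send_rows: Moves the arm, as the interface text tells. Its arguments: {"type":"object","properties":{"moves":{"type":"array"},"grip_force":{"type":"number"}},"required":["moves"]}

```bash
mkdir -p pics; ls
cat > h.py <<'E'
from plant import *
import numpy as np, cv2
from scipy.spatial.transform import Rotation as R
def save(p,n,crop=None,s=1):
    im=p["image"][:,:,::-1]
    if crop: im=im[crop[1]:crop[3],crop[0]:crop[2]]
    cv2.imwrite("pics/"+n,cv2.resize(im,None,fx=s,fy=s))
def proj(p,X):
    T=np.array(p["T"]);c=np.linalg.inv(T)@np.append(X,1);K=np.array(p["camera_matrix"])
    u=K@np.array([c[0],-c[1],-c[2]]);return u[:2]/u[2]
def onz(p,uv,z):
    T=np.array(p["T"]);K=np.array(p["camera_matrix"]);d=np.linalg.inv(K)@np.array([uv[0],uv[1],1.])
    d=T[:3,:3]@np.array([d[0],-d[1],-d[2]]);o=T[:3,3];return o+d*(z-o[2])/d[2]
E
python3 - <<'E'
from h import *
for n in ("scene","top"):
    p=snapshot(n);save(p,n+".png")
    print(n,p.keys(),np.round(p["T"],3).tolist())
    for q in ("stone_center","holder","stop_face","jar_tall_mid","jar_short_mid","sauce_cup_mid"):
        for d in place_of(p,q): print(q,np.round(d["position"],3),round(d["score"],2),np.round(proj(p,d["position"])))
s=get_state();print(s["position"],R.from_rotvec(s["orientation"]).as_matrix().round(3).tolist(),s["clock"])
E
```

```text
pics
scene dict_keys(['image', 'camera_matrix', 'T', 'shot']) [[-0.538, 0.603, -0.589, -0.02], [-0.843, -0.372, 0.389, 0.355], [0.016, 0.706, 0.708, 0.776], [0.0, 0.0, 0.0, 1.0]]
stone_center [ 0.504 -0.238  0.107] 0.92 [427. 209.]
stone_center [ 0.582 -0.078 -0.002] 0.75 [330. 256.]
stone_center [ 0.352 -0.052  0.108] 0.74 [400. 305.]
stone_center [ 0.489 -0.099  0.084] 0.64 [370. 251.]
holder [ 0.583 -0.078 -0.003] 0.79 [329. 256.]
stop_face [ 0.709 -0.061  0.015] 0.86 [289. 216.]
jar_tall_mid [0.598 0.046 0.054] 0.65 [269. 256.]
jar_short_mid [ 0.628 -0.193  0.045] 0.89 [365. 205.]
sauce_cup_mid [0.451 0.059 0.014] 0.8 [306. 328.]
top dict_keys(['image', 'camera_matrix', 'T', 'shot']) [[-0.022, 0.984, -0.174, 0.425], [-1.0, -0.023, -0.006, -0.034], [-0.009, 0.174, 0.985, 0.913], [0.0, 0.0, 0.0, 1.0]]
stone_center [ 0.488 -0.094  0.079] 0.89 [367. 283.]
stone_center [ 0.507 -0.237  0.104] 0.73 [453. 268.]
stone_center [ 0.353 -0.054  0.109] 0.62 [346. 366.]
holder [ 0.577 -0.074  0.   ] 0.85 [352. 240.]
jar_tall_mid [0.59  0.05  0.053] 0.9 [284. 229.]
jar_short_mid [ 0.627 -0.189  0.047] 0.84 [414. 207.]
sauce_cup_mid [0.45  0.06  0.026] 0.81 [281. 308.]
[ 0.27624764 -0.56062502  0.23131942] [[0.442, 0.0, 0.897], [-0.897, 0.0, 0.442], [-0.0, -1.0, 0.0]] 0.7
```

View pics/scene.png

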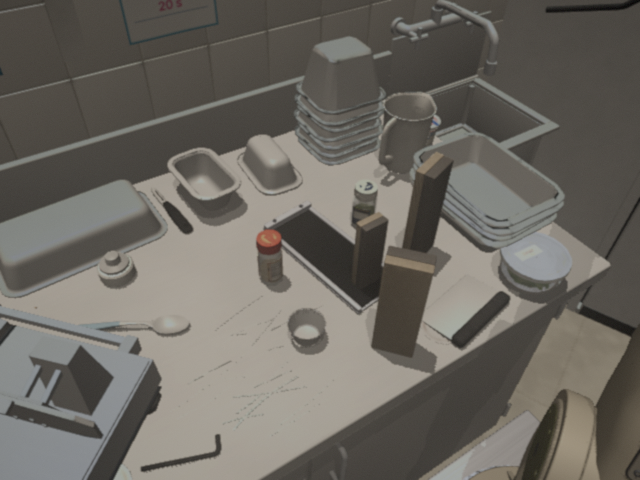

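View pics/top.png

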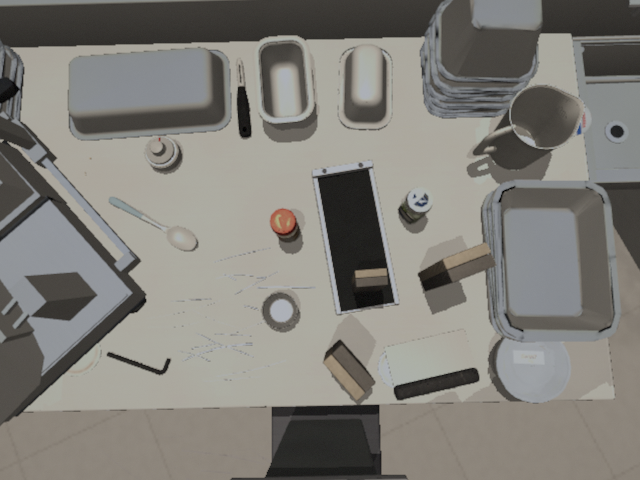

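The top view shows three stone look-alikes: (370,278) on the holder's bed, (455,266) to its right and (348,372) in front of it. The one on the bed is the smallest and the only one in the holder, so it is the one meant. One enlarged crop should confirm that.

Run:
```python
from h import *
p=snapshot("top");save(p,"c1.png",(290,150,490,410),2.3*1)
p2=snapshot("scene");save(p2,"c2.png",(250,140,470,370),2.6)
```

```text
(no output)
```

View pics/c1.png

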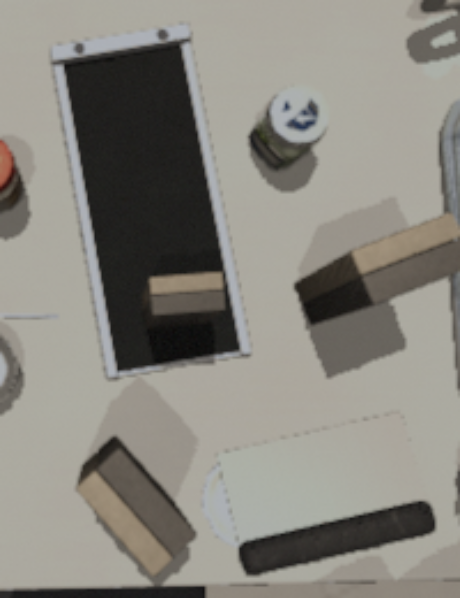

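View pics/c2.png

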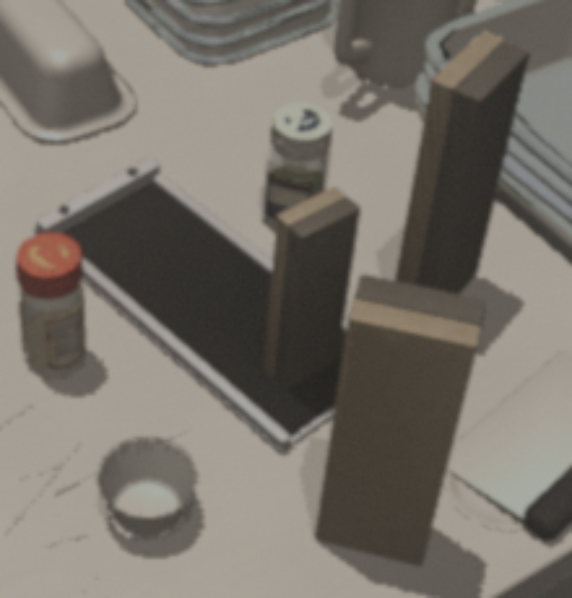

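Run:
```python
from h import *
p=snapshot("top")
f=lambda x,y,z:onz(p,(290+x/2.3,150+y/2.3),z)
S=np.array([f(*c,.159) for c in((149,277),(222,272),(225,309),(153,315))])
H=np.array([f(*c) for c in((110,378,.012),(250,353,.012),(188,25,.023),(52,48,.023))])
B=np.array([f(*c,.215) for c in((115,437),(194,535),(160,582),(79,485))])
B2=np.array([f(*c,.215) for c in((351,268),(450,213),(462,243),(372,300))])
ext=lambda C:[np.linalg.norm(C[i]-C[(i+1)%4]).round(3) for i in range(4)]
for n,C in(("S",S),("H",H),("B",B),("B2",B2)):print(n,C.round(3).tolist(),C.mean(0).round(4),ext(C))
ax=(H[2]+H[3]-H[0]-H[1])[:2];print("yaw H",np.degrees(np.arctan2(ax[1],ax[0])))
e=(S[1]+S[2]-S[0]-S[3])[:2];print("yaw S normal",np.degrees(np.arctan2(e[1],e[0]))+90)
ax/=np.linalg.norm(ax);ay=np.array([-ax[1],ax[0]]);d=S.mean(0)[:2]-H.mean(0)[:2]
print("stone in holder",d@ax,d@ay)
```

```text
S [[0.501, -0.07, 0.159], [0.504, -0.12, 0.159], [0.479, -0.121, 0.159], [0.476, -0.072, 0.159]] [ 0.4898 -0.0958  0.159 ] [np.float64(0.05), np.float64(0.025), np.float64(0.049), np.float64(0.026)]
H [[0.436, -0.044, 0.012], [0.453, -0.156, 0.012], [0.725, -0.116, 0.023], [0.708, -0.002, 0.023]] [ 0.5806 -0.0795  0.0175] [np.float64(0.114), np.float64(0.275), np.float64(0.115), np.float64(0.275)]
B [[0.398, -0.044, 0.215], [0.339, -0.09, 0.215], [0.312, -0.068, 0.215], [0.37, -0.021, 0.215]] [ 0.3546 -0.0558  0.215 ] [np.float64(0.075), np.float64(0.034), np.float64(0.075), np.float64(0.036)]
B2 [[0.499, -0.195, 0.215], [0.532, -0.259, 0.215], [0.513, -0.265, 0.215], [0.478, -0.206, 0.215]] [ 0.5054 -0.2315  0.215 ] [np.float64(0.073), np.float64(0.02), np.float64(0.068), np.float64(0.024)]
yaw H 8.57984616808517
yaw S normal 3.0534903509133215
stone in holder -0.09224101030319672 -0.0025819260383570697
```

The crops confirm it: tan and grey 50 x 25 mm top, inside the tray at crop 1 (187,293). The other two, at about (330,265) and (136,510) in that crop, measure about 75 mm across the top and stand on the bare table. I'll raise the arm, turn it and shut the fingers.

send_rows(moves=[[[0,-1,0],[0,0.98,0],0],[[0,-1,0],[0,0.98,0],0],[[0,-1,0],[0,0.97,0],0],[[0,-1,0],[0,0,0],0],[[0,0,0],[0,0,0],0]])

```text
clock: 1.27
position: [0.2755, -0.5593, 0.3327]
orientation: [-1.268, 1.113, -1.103]
ft_force: [-0.3, -0.6, 1.1]
gripper_width: 0.301
```

```bash
cat > st.py <<'E'
from h import *
def st(tgt=None):
    s=get_state();P=np.array(s["position"]);M=R.from_rotvec(s["orientation"]).as_matrix()
    u=np.array([np.cos(.1497),np.sin(.1497),0]);v=np.array([-u[1],u[0],0]);d=P-np.array([.5806,-.0795,0])
    print("t",round(s["clock"],2),"P",P.round(4),"holder s,t",(d@u).round(4),(d@v).round(4),"F",np.round(s["ft_force"],1),"g",s["gripper_width"],"yawz",np.degrees(np.arctan2(M[1,2],M[0,2])).round(2),"ydown",M[:,1].round(3))
    if tgt is not None: print("units",(M.T@(np.array(tgt)-P)/.025).round(2))
    return s,P,M
E
python3 - <<'E'
from st import *
st((.452,-.10,.33)); print(np.round(snapshot("wrist")["hand_eye"],3))
E
```

```text
t 1.27 P [ 0.2755 -0.5593  0.3327] holder s,t -0.3733 -0.4289 F [-0.3 -0.6  1.1] g 0.30054939385423307 yawz 7.79 ydown [-0.003  0.005 -1.   ]
units [-17.24   0.19   9.49]
[[ 1.    -0.001 -0.001 -0.   ]
 [-0.     0.286 -0.958 -0.144]
 [ 0.001  0.958  0.286  0.073]
 [ 0.     0.     0.     1.   ]]
```

send_rows(moves=[[[-0.96,0,0.53],[0,0,0],0],[[-0.96,0,0.53],[0,0,0],0],[[-0.96,0,0.53],[0,0,0],0],[[-0.96,0,0.53],[0,0,0],0],[[-0.96,0,0.53],[0,0,0],0],[[-0.96,0,0.53],[0,0,0],0],[[-0.96,0,0.53],[0,0,0],0],[[-0.96,0,0.53],[0,0,0],0],[[-0.96,0,0.53],[0,0,0],0],[[-0.96,0,0.53],[0,0,0],0],[[-0.96,0,0.53],[0,0,0],0],[[-0.96,0,0.53],[0,0,0],0],[[-0.96,0,0.53],[0,0,0],0],[[-0.96,0,0.53],[0,0,0],0],[[-0.96,0,0.53],[0,0,0],0],[[-0.96,0,0.53],[0,0,0],0],[[-0.96,0,0.53],[0,0,0],0],[[0,0,0],[0,0,0],0]])

```text
clock: 2.82
position: [0.4414, -0.1005, 0.3138]
orientation: [-1.275, 1.129, -1.079]
ft_force: [-0.5, 1.1, 0.5]
gripper_width: 0.002
```

Run:
```python
from st import *
st((.452,-.10,.14)); p=snapshot("wrist");save(p,"w1.png")
```

```text
t 2.82 P [ 0.4414 -0.1005  0.3138] holder s,t -0.1408 -0.0 F [-0.5  1.1  0.5] g 0.0021411074859947967 yawz 8.17 ydown [-0.024  0.018 -1.   ]
units [0.18 6.94 0.57]
```

View pics/w1.png

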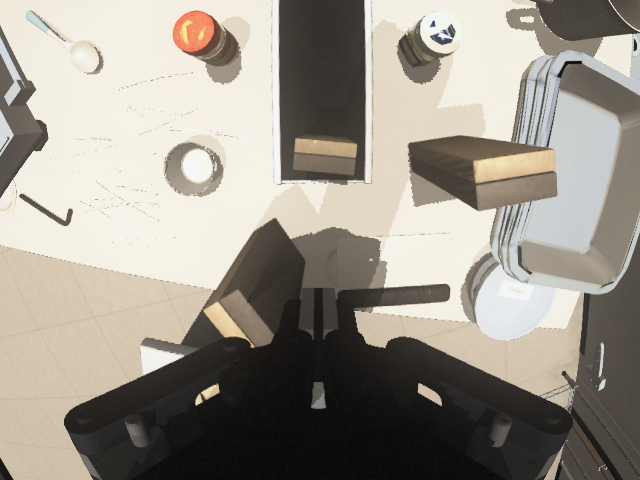

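The stone is at (325,155) inside the tray. The big stone is at lower left (245,300), and there is room to come down between them.

send_rows(moves=[[[0.1,0,0.3],[0,0,0],0],[[0.1,0,0.3],[0,0,0],0],[[0,0.85,0],[0,0,0],0],[[0,0.85,0],[0,0,0],0],[[0,0.85,0],[0,0,0],0],[[0,0.85,0],[0,0,0],0],[[0,0.85,0],[0,0,0],0],[[0,0.85,0],[0,0,0],0],[[0,0.5,0],[0,0,0],0],[[0,0,0],[0,0,0],0]])

```text
clock: 3.7
position: [0.4552, -0.1163, 0.1633]
orientation: [-1.272, 1.142, -1.092]
ft_force: [-1.6, -0.4, 0.4]
gripper_width: -0.001
```

Run:
```python
from st import *
st((.4665,-.098,.143)); save(snapshot("scene"),"s2.png",(250,140,470,370),2.6)
```

```text
t 3.7 P [ 0.4552 -0.1163  0.1633] holder s,t -0.1295 -0.0177 F [-1.6 -0.4  0.4] g -0.0011423405874689497 yawz 7.2 ydown [-0.026  0.015 -1.   ]
units [-0.66  0.81  0.56]
```

View pics/s2.png

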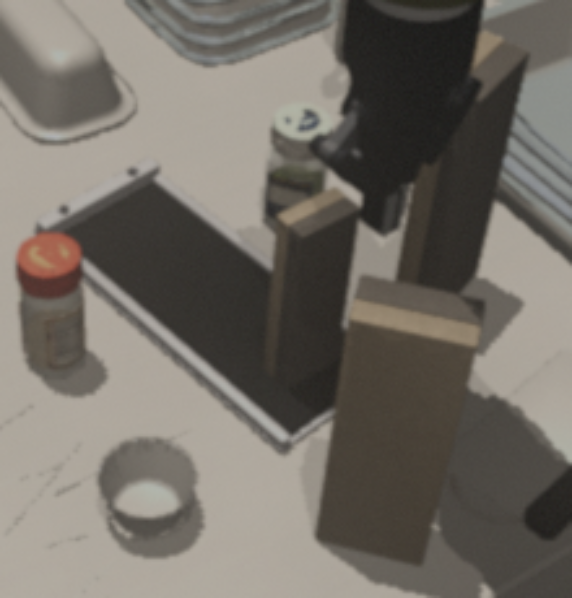

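The fingers hang behind the stone, in front of its near broad face, with a gap. They have drifted about 18 mm sideways, so I'll centre them and then lower.

send_rows(moves=[[[-0.35,0.1,0],[0,-0.2,0],0],[[-0.35,0.1,0],[0,0,0],0],[[0,0.45,0],[0,0,0],0],[[0,0.3,0],[0,0,0],0],[[0,0,0],[0,0,0],0]])

```text
clock: 4.17
position: [0.4552, -0.0987, 0.1423]
orientation: [-1.278, 1.121, -1.081]
ft_force: [-0.5, 1.2, -0.4]
gripper_width: -0.003
```

Run:
```python
from st import *
st((.4665,-.098,.142))
```

```text
t 4.17 P [ 0.4552 -0.0987  0.1423] holder s,t -0.1269 -0.0002 F [-0.5  1.2 -0.4] g -0.0034284194028992156 yawz 8.4 ydown [-0.02   0.014 -1.   ]
units [0.04 0.   0.45]
```

send_rows(moves=[[[0,0,0.25],[0,0,0],0],[[0,0,0.25],[0,0,0],0],[[0,0,0.25],[0,0,0],0],[[0,0,0.25],[0,0,0],0],[[0,0,0.25],[0,0,0],0],[[0,0,0.25],[0,0,0],0]])

```text
clock: 4.67
position: [0.4961, -0.0934, 0.1424]
orientation: [-1.277, 1.12, -1.083]
ft_force: [0.3, 0.1, -0.9]
gripper_width: 0.0
```

Run:
```python
from st import *
st(); save(snapshot("scene"),"s3.png",(250,140,470,370),2)
```

```text
t 4.67 P [ 0.4961 -0.0934  0.1424] holder s,t -0.0856 -0.0011 F [ 0.3  0.1 -0.9] g 8.92063538820971e-05 yawz 8.34 ydown [-0.018  0.013 -1.   ]
```

send_rows(moves=[[[0,0,0],[0,0,0],0],[[0,0,0],[0,0,0],0],[[0,0,0],[0,0,0],0],[[0,0,-0.5],[0,0,0],0],[[0,0,-0.5],[0,0,0],0],[[0,0,-0.5],[0,0,0],0],[[0,0,0],[0,0,0],0]])

```text
clock: 5.3
position: [0.4591, -0.0982, 0.1424]
orientation: [-1.277, 1.12, -1.081]
ft_force: [-0.5, 0.4, -0.2]
gripper_width: 0.003
```

Run:
```python
from st import *
st(); save(snapshot("wrist"),"w2.png");p=snapshot("top")
for d in place_of(p,"stone_center"):print(np.round(d["position"],3),round(d["score"],2))
```

```text
t 5.3 P [ 0.4591 -0.0982  0.1424] holder s,t -0.123 -0.0003 F [-0.5  0.4 -0.2] g 0.0033648363353206024 yawz 8.43 ydown [-0.018  0.014 -1.   ]
[ 0.581 -0.091  0.019] 0.71
[0.592 0.047 0.054] 0.38
```

View pics/w2.png

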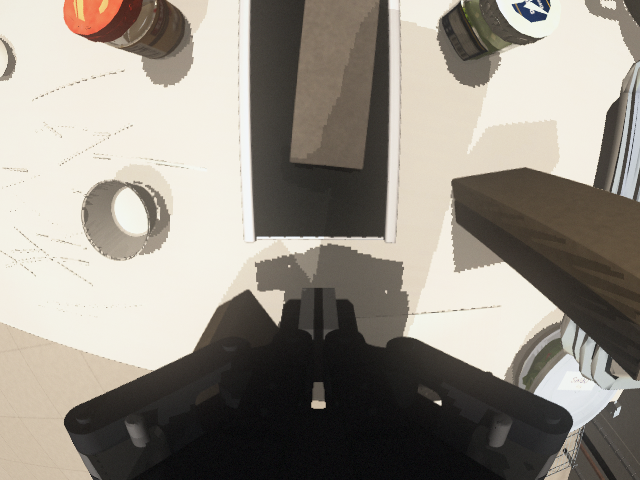

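The stone lies flat between the lips, about 5° askew, its near end at (290–365,165). I'll measure that end and its direction.

```bash
cat >> h.py <<'E'
def wz(p,s,uv,z):
    K=np.array(p["camera_matrix"]);a=np.array([(uv[0]-K[0,2])/K[0,0],(uv[1]-K[1,2])/K[1,1]]);r=np.hypot(*a)
    d=np.array([a[0]/r*np.sin(r),-a[1]/r*np.sin(r),-np.cos(r)]);H=np.array(p["hand_eye"])
    M=R.from_rotvec(s["orientation"]).as_matrix();o=np.array(s["position"])+M@H[:3,3];d=M@H[:3,:3]@d
    return o+d*(z-o[2])/d[2]
E
python3 - <<'E'
from st import *
s=get_state();p=snapshot("wrist");u=np.array([np.cos(.1497),np.sin(.1497)]);v=np.array([-u[1],u[0]])
for uv,z in(((291,162),.035),((364,168),.035),((303,0),.035),((379,0),.035),((249,241),.014),((391,241),.014)):
    w=wz(p,s,uv,z);d=w[:2]-[.5806,-.0795];print(uv,w.round(4),"s,t",d@u,d@v)
st((.459,-.0985,.016))
E
```

```text
(291, 162) [ 0.5087 -0.0703  0.035 ] s,t -0.06971078796811205 0.01986475971582991
(364, 168) [ 0.5122 -0.1196  0.035 ] s,t -0.07360784973184098 -0.029417990164944983
(303, 0) [ 0.6215 -0.0616  0.035 ] s,t 0.04306654812502267 0.011562243018571821
(379, 0) [ 0.6301 -0.1118  0.035 ] s,t 0.04414635779194928 -0.03937164921420087
(249, 241) [ 0.4414 -0.0441  0.014 ] s,t -0.13237583503294362 0.05573647520575695
(391, 241) [ 0.4583 -0.153   0.014 ] s,t -0.13192768076802458 -0.054415645374017746
t 5.5 P [ 0.4616 -0.0974  0.1427] holder s,t -0.1203 0.0 F [ 0.6 -0.1 -0.9] g -0.0009418553021562175 yawz 8.5 ydown [-0.016  0.014 -1.   ]
units [ 0.11  5.07 -0.04]
```

send_rows(moves=[[[0.2,0.5,0],[0.15,0,-0.15],0.15],[[0.1,0.6,0],[0,0,0],0.15],[[0,0.6,0],[0,0,0],0.15],[[0,0.6,0],[0,0,0],0.15],[[0,0.6,0],[0,0,0],0.15],[[0,0.6,0],[0,0,0],0.15],[[0,0.5,0],[0,0,0],0.15],[[0,0,0],[0,0,0],0.15]])

```text
clock: 6.17
position: [0.4704, -0.1033, 0.0401]
orientation: [-1.269, 1.09, -1.102]
ft_force: [-0.8, 1.3, -0.7]
gripper_width: 0.153
```

Run:
```python
from st import *
st((.461,-.1065,.0165))
```

```text
t 6.17 P [ 0.4704 -0.1033  0.0401] holder s,t -0.1125 -0.0071 F [-0.8  1.3 -0.7] g 0.15272143808250999 yawz 8.67 ydown [ 0.01   0.001 -1.   ]
units [ 0.07  0.94 -0.4 ]
```

send_rows(moves=[[[0.1,0.5,0],[0,0,0],0.15],[[0,0.4,0],[0,0,0],0.15],[[0,0,0],[0,0,0],0.15]])

```text
clock: 6.42
position: [0.473, -0.1051, 0.0174]
orientation: [-1.269, 1.089, -1.101]
ft_force: [-0.4, 0.4, -0.1]
gripper_width: 0.15
```

Run:
```python
from st import *
st((.545,-.094,.0165))
```

```text
t 6.42 P [ 0.473  -0.1051  0.0174] holder s,t -0.1102 -0.0092 F [-0.4  0.4 -0.1] g 0.14989276896991624 yawz 8.73 ydown [ 0.011  0.002 -1.   ]
units [-0.    0.07  2.91]
```

send_rows(moves=[[[0,0,0.2],[0,0,0],0.15],[[0,0,0.2],[0,0,0],0.15],[[0,0,0.2],[0,0,0],0.15],[[0,0,0.2],[0,0,0],0.15],[[0,0,0.2],[0,0,0],0.15],[[0,0,0.2],[0,0,0],0.15],[[0,0,0.2],[0,0,0],0.15],[[0,0,0.2],[0,0,0],0.15],[[0,0,0.2],[0,0,0],0.15],[[0,0,0.2],[0,0,0],0.15]])

```text
clock: 7.25
position: [0.5276, -0.097, 0.0204]
orientation: [-1.269, 1.089, -1.102]
ft_force: [-3.5, -0.7, 1.1]
gripper_width: 0.147
```

Run:
```python
from st import *
st((.545,-.094,.0165)); save(snapshot("wrist"),"w3.png")
```

```text
t 7.25 P [ 0.5276 -0.097   0.0204] holder s,t -0.055 -0.0094 F [-3.5 -0.7  1.1] g 0.14740911383333982 yawz 8.7 ydown [ 0.011  0.001 -1.   ]
units [-0.02  0.17  0.7 ]
```

View pics/w3.png

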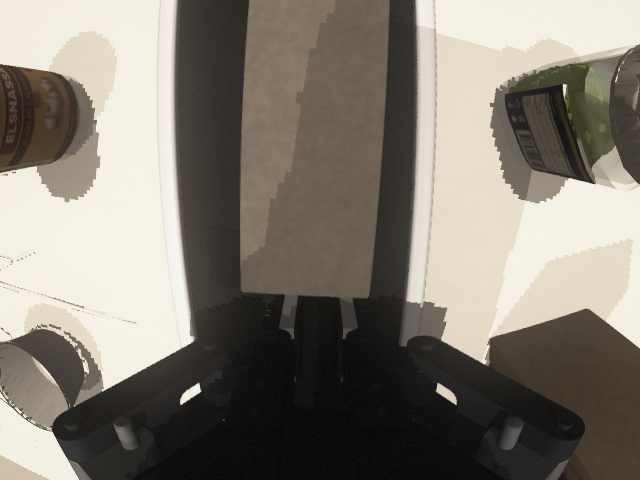

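The stone now lies nearly in line, near end at (240–370,295), with the fingers pushing at 3.5 N. I'll go on gently until the force rises.

send_rows(moves=[[[0,0.04,0.12],[0,0,0],0.15],[[0,0.04,0.12],[0,0,0],0.15],[[0,0.04,0.12],[0,0,0],0.15],[[0,0,0.12],[0,0,0],0.15]])

```text
clock: 7.63
position: [0.5405, -0.0957, 0.0177]
orientation: [-1.27, 1.09, -1.102]
ft_force: [-3.4, -0.9, 2.4]
gripper_width: 0.151
```

send_rows(moves=[[[0,0,0.1],[0,0,0],0.15]])

```text
clock: 7.72
position: [0.5433, -0.0954, 0.0177]
orientation: [-1.27, 1.09, -1.102]
ft_force: [-4.1, -1.5, 3.6]
gripper_width: 0.149
```

send_rows(moves=[[[0,0,0.1],[0,0,0],0.15]])

```text
clock: 7.8
position: [0.5458, -0.0952, 0.0177]
orientation: [-1.271, 1.09, -1.102]
ft_force: [-4.2, -0.7, 2.3]
gripper_width: 0.151
```

send_rows(moves=[[[0,0,0.1],[0,0,0],0.15]])

```text
clock: 7.88
position: [0.5485, -0.0947, 0.0177]
orientation: [-1.27, 1.09, -1.102]
ft_force: [-2.8, -0.5, 1.3]
gripper_width: 0.15
```

send_rows(moves=[[[0,0,0.1],[0,0,0],0.15]])

```text
clock: 7.97
position: [0.5496, -0.0945, 0.0174]
orientation: [-1.273, 1.093, -1.101]
ft_force: [-17.7, -1.5, 13.9]
gripper_width: 0.147
```

send_rows(moves=[[[0,0,0.1],[0,0,0],0.15]])

```text
clock: 8.05
position: [0.5496, -0.0945, 0.017]
orientation: [-1.277, 1.097, -1.098]
ft_force: [-18.1, -2.3, 12.7]
gripper_width: 0.154
```

The force jumped to 18 N at s ≈ -33 mm, so the stone has met the stop. I'll back off, rise and look.

send_rows(moves=[[[0,0,-0.3],[0,0,0],0.15],[[0,0,-0.6],[0,0,0],0.15],[[0,0,-0.6],[0,0,0],0.15],[[0,-0.8,0],[0,0,0],0.15],[[0,-0.8,0],[0,0,0],0.15],[[0,-0.8,0],[0,0,0],0.15],[[0,-0.8,0],[0,0,0],0.15],[[0,-0.8,0],[0,0,0],0.15],[[0,-0.8,0],[0,0,0],0.15],[[0,-0.8,0],[0,0,0],0.15],[[0,0,0],[0,0,0],0.15]])

```text
clock: 8.97
position: [0.5161, -0.0959, 0.1637]
orientation: [-1.267, 1.084, -1.098]
ft_force: [0.8, 0.0, -0.2]
gripper_width: 0.148
```

Run:
```python
from st import *
s,P,M=st(); p=snapshot("wrist");save(p,"w4.png")
```

```text
t 8.97 P [ 0.5161 -0.0959  0.1637] holder s,t -0.0662 -0.0066 F [ 0.8  0.  -0.2] g 0.1479142385849116 yawz 8.97 ydown [ 0.014  0.003 -1.   ]
```

View pics/w4.png

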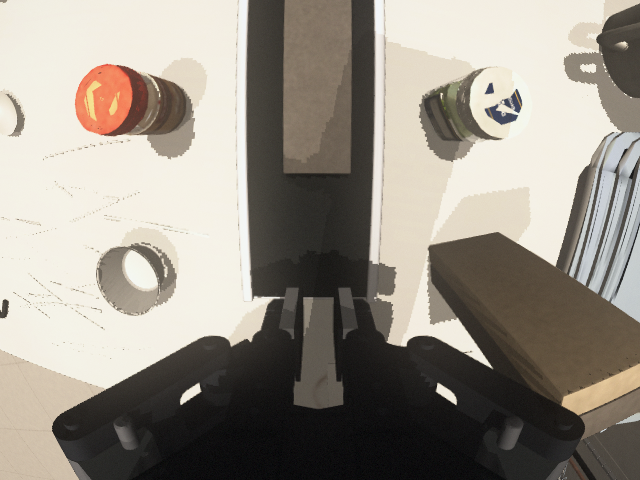

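The stone lies in line (near end 283–350,173) and the jars and cup stand as before. One last look at the stop end.

Run:
```python
from st import *
p=snapshot("scene");save(p,"s5.png",(240,150,440,350),3)
for q in("stone_center","jar_tall_mid","jar_short_mid","sauce_cup_mid","stop_face"):
    d=place_of(p,q)[0];x=np.array(d["position"]);e=x[:2]-[.5806,-.0795];u=np.array([np.cos(.1497),np.sin(.1497)])
    print(q,x.round(3),"s",(e@u).round(3),round(d["score"],2))
```

```text
stone_center [ 0.502 -0.234  0.106] s -0.1 0.93
jar_tall_mid [0.595 0.048 0.055] s 0.033 0.7
jar_short_mid [ 0.628 -0.193  0.047] s 0.03 0.8
sauce_cup_mid [0.448 0.061 0.014] s -0.11 0.75
stop_face [ 0.707 -0.06   0.016] s 0.128 0.89
```

View pics/s5.png

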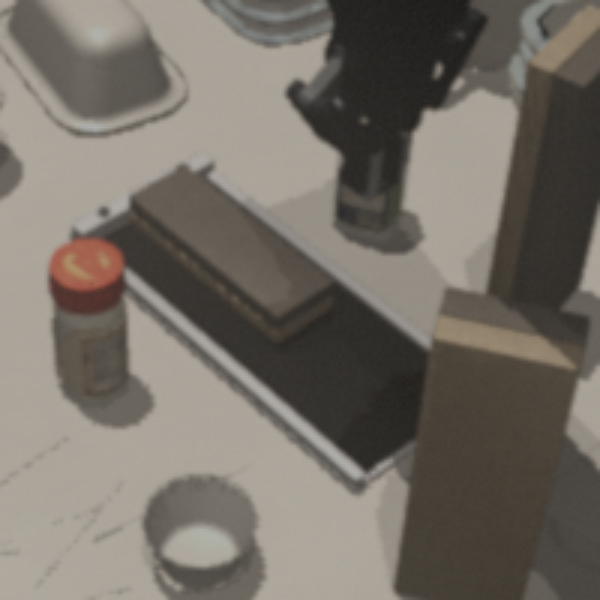

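The stone lies flat, its far end against the stop at (135–200,190), and no bystander has moved. The robot touches nothing, so I'm handing in.

```bash
python3 -c "
from plant import *
print(hand_in())"
```

```text
the job is handed in; nothing more can be done
None
```

The job is done and handed in at about 9 s on the robot's clock. I pushed the smallest stone over near its top with the shut fingers, and it fell flat inside the holder. I then slid it along by its near end (3–4 N) until the force rose to about 18 N at the stop, and backed off and up so the robot touched nothing.

- **Stone:** in the last pictures it lies flat between the lips, in line with the holder by eye, with its far end against the stop. It was about 5° askew after the fall, and the push straightened it.
- **Bystanders:** both jars measured within a few mm of their first positions. So did the sauce cup.
- **Disagreements:** in the last picture the detector's best "stone" was the large look-alike standing beside the holder, so the stone's final place rests on the pictures and the contact force. The stop contact came about 4 mm beyond my holder-frame estimate. The detector's stop position (128 mm along the holder's length in my frame, against the nominal 124 mm) is off by the same amount, so I take that as calibration error.

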